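# Put the service tools back into the foam of their case

### The arm

A 6-joint arm with a two-finger parallel gripper is mounted at the origin on the work surface. World frame = base frame: x ahead of the robot, y to its left, z up, the work surface at z = 0. Lengths are in m, angles in degrees, forces in N, time in s.
With the tool pointing down it reaches from about 0.3 to 0.75 m from the base axis. Payload 8.5 kg.
Tool frame: the origin (TCP) lies between the finger pads; the fingertips stand 17 mm ahead of it and the grasp point (between the pads) lies 2 mm behind it (env.tip_reach is the distance from the TCP to the fingertips, in m); z points along the fingers, y is the line along which they close (so a half turn about z gives the same grasp; the last joint's range is limited). The gripper opens to 85 mm and grips with 20 to 120 N. Pads are 22 mm wide; open, the fingers measure 114 mm over their backs; the gripper's body (76 mm by 85 mm) begins 54 mm behind the grasp point. The pads swing forward as they close: fully open they stand 13 mm farther back than shut.
Start: joints at [52.237, 21.807, 74.336, -0, 83.858, -12.336], TCP at [0.236, 0.497, 0.248] pointing down, gripper open.
Joint ranges: [-178.18, 178.18], [-50.72, 133.34], [12.68, 142.11], [-81.47, 261.47], [9.98, 163.14], [-165.26, 165.26]. Speed limits (degrees/s): [136.94, 136.94, 180, 180, 180, 180].

### API

Orientations are given as a 3x3 rotation matrix whose columns are the frame's x, y, z axes.
In Python, from rig import env, viewer gives the robot as it stands.
- The arm moves only by the tool move_arm, never from a script. Its argument "motion" is a list of rows, each a list of 2 entries, a list of its own where there are three numbers: the shift along the tool's x, y, z normalised to -1 to 1, where 1 is 50 mm, then the turn, a rotation vector about the tool's x, y, z normalised to -1 to 1, where 1 is 8 degrees. A call has 1 to 20 rows; each row shifts and turns the commanded pose from where the row before left it, along the tool's axes as they then stand; what a row does not reach is not made up. A row lasts 1/10 s, in which the tool goes at most 50 mm and 8.59 degrees, less where a joint would pass 70% of its speed; a pose out of reach is approached as far as the arm can. A call with a number of a shift or a turn outside -1 to 1 is refused whole. A call with a gripper value outside its range is refused whole. "claw" is the closure, from 0 (fully open) to 1 (shut), set as the call begins (left out, the last holds). The fingers move at their own pace and stop on an object; "force" is the grip in N (left out, the last holds). Time passes only in rows, so rows that do not move let the fingers close. It gives the time, the measured TCP pose, the force, the opening and the grip force at its end, in the units of the state.
- env.observe(): the state, without advancing time (a new reading comes with each control period).
- viewer.get_image(name): name is "scene" or "top"; returns a dict with "frame" (400x640x3 uint8, red, green, blue), "depth" (400x640 float32, m along the optical axis (not along the pixel's ray), 0 where there is no reading), "fx", "fy", "cx", "cy" (pixels), "eye" and "attitude" of the camera in the world. Camera axes: x right, y up, looking along -z (the intrinsics and any distortion apply to the point x, -y, -z); pixel columns grow to the right and rows downward; lengths in m; the calibration is good to about 2 mm. A picture is of the moment at which its call begins.
- env.close_job(): hands the job in; it is judged then, once.
The state is a dict: "time_s": time; "q": joint angles; "qvel": joint speeds; "joint_efforts": joint torques, N m; "position": TCP position; "tool_rot": TCP orientation; "ft_force": force on the tool from outside, world axes, zero at the start; "wrist_torque": the same for the moment, N m; "grip_width": finger opening in m; "gripper_force": force on a finger pad.
Only numpy, scipy, OpenCV 4.12 (cv2) and the standard library are available. Lean on these libraries where they do the work, as an engineer would, in place of code of your own. Each camera call takes 0.05 s, during which the arm holds its last target. There are 200 camera calls.

### The job

The instrument has been serviced: put the open-ended spanner (left lying across the foam), the caliper and the dial gauge back into their own cut-outs in the foam of the open tool case. Each fits only one way round; the foam grips, so press every tool fully down until it lies level on the bottom of its cut-out, and let go. Leave the two small jars, the bottle and the vial rack standing where they are.

Things in the scene. Friction and masses are not known exactly. Their poses are not given: they have to be found in the camera images.
- case: fixed open tool case: black shell 256 x 226 mm (its x, y), 55 mm high, filled flush with charcoal foam. Origin: centre of underside; z up, x roughly away from the robot (yaw within 0.35 rad). Three cut-outs 14 mm deep, grey floor at z = 41, top at z = 55 mm, 2 mm clear of the tool all round. Sprung foam ribs in their walls hold a tool about 10 mm off the floor until pressed down with 5 to 20 N
- spanner_pocket (a point): floor of the spanner's cut-out, where the spanner's origin belongs; (-77, 0, 41) mm in the case, the row nearest the robot. Spanner x lies along case -y there (large head to case -y). In the middle a finger recess, 42 mm along case y by 68 mm along case x, as deep as the cut-out. Friction of the ribs keeps a tool at the depth and tilt it is left: press the middle, then each head
- caliper_pocket (a point): floor of the caliper's cut-out, where the caliper's origin belongs; (8, 27.5, 41) mm in the case, the middle row. Caliper x lies along case +y there (jaw end to case +y, long jaws towards case -x). Round this point a finger recess, 40 mm along case y by 82 mm along case x, as deep as the cut-out. Press on the housing, about 10 mm from the origin towards the beam
- gauge_pocket (a point): floor of the gauge's cut-out, where the gauge's origin belongs; (85, 20, 41) mm in the case, the far row. Gauge x lies along case -y there (stem to case -y). No finger recess: when home the round body stands 14 mm above the foam, so hold only its top 12 mm or so, or let it go early and press on the dial
- spanner: steel double open-ended spanner, 170 mm long, 250 g, starts flat on top of the foam, across the cut-outs. Origin: underside, middle of the shank; x towards the large head, z up. Large head x 47 to 87 mm, 40 wide; small head x -83 to -55, 28 wide; both z 0 to 14. Shank 14 mm wide, z 2 to 12. Grip the shank at the origin across y
- spanner_big_end (a point): end of the spanner's large head, (87, 0, 7) mm in the spanner's frame
- caliper: closed digital caliper, 155 mm long, 180 g, display up on the bench. Origin: underside of the grey housing; x to the jaw end, z up. Housing x -40 to 28, y -15 to 15, z 0 to 16 mm. Steel beam x -105 to -40, 16 mm wide, z 2 to 10. Jaw block x 28 to 50, z 1 to 11; long jaws reach y = +40, short ones y = -16 mm. Grip the housing at the origin across y
- caliper_jaw_tip (a point): tip of the caliper's long jaws, (39, 40, 6) mm in the caliper's frame
- gauge: dial gauge, dial up on the bench, 160 g: round aluminium body 46 mm in diameter, z 0 to 28 mm, white dial on top. Origin: centre of the body's underside; x towards the stem, z up. Steel stem 10 mm in diameter along x out to x = 68 mm, axis at z = 8; a lug 12 mm wide reaches x = -31. Grip the body across y
- gauge_stem_tip (a point): tip of the gauge's stem, (68, 0, 8) mm in the gauge's frame
- jar_a: bystander: small amber jar, 44 mm in diameter, 50 mm high, standing beside the caliper's beam about 95 mm from the caliper's origin. Origin: centre of its underside.
- jar_b: bystander: small white jar, 44 mm in diameter, 50 mm high, standing about 76 mm from the gauge's origin on the lug side. Origin: centre of its underside.
- bottle: bystander: amber bottle, 66 mm in diameter, 150 mm high. Origin: centre of its underside.
- vial_rack: bystander: white rack with black-capped vials, 50 x 100 mm, 53 mm high. Origin: centre of its underside.
Things that resemble listed ones, but are neither listed nor needed, are in the scene too. Of the things that look like the gauge, the middle-sized one is meant.

How it is judged:
By the outcome, as a careful person would: the job done as asked, in the order asked, and still so for the second after the job is handed in, with the robot touching nothing.
It also fails if it takes over 72 s, if anything falls off the work surface, if the arm or the gripper's body presses on something with over 40 N, if the wrist force passes 120 N, or if a joint passes its speed limit or range.

## Working session

There is one attempt and no reset: what is moved stays moved. The work goes in short steps, Python scripts to look and compute and a tool call to move; the robot and the scene stay as the last step left them, time stands still between calls to the robot, and variables do not carry over. Pictures are saved under pics/ and viewed, at most 10 in all, crops included, and the job is handed in when it is done.

Besides the shell and the picture viewer there is one more tool, called after "Emit:" as name(argument=value, ...) on one line, values as JSON. move_arm: Moves the arm, as the interface text tells. Scaled input: -1 to 1 covers 50 mm each way for a shift and 8 degrees each way for a turn. Its arguments: {"type":"object","properties":{"motion":{"type":"array","items":{"type":"array"}},"claw":{"type":"number"},"force":{"type":"number"}},"required":["motion"]}

```bash
mkdir -p pics; cat > h.py <<'E'
import numpy as np, cv2
from rig import env, viewer
def grab(n,save=None):
    im=viewer.get_image(n)
    if save: cv2.imwrite('pics/'+save,im['frame'][:,:,::-1])
    return im
def ray(im,u,v):
    d=np.array([(u-im['cx'])/im['fx'],-(v-im['cy'])/im['fy'],-1.0])
    return np.array(im['eye']),np.array(im['attitude'])@d
def onz(im,u,v,z):
    e,d=ray(im,u,v); return e+d*(z-e[2])/d[2]
def cloud(im):
    v,u=np.mgrid[0:400,0:640]; D=im['depth']
    p=np.stack([(u-im['cx'])/im['fx']*D,-(v-im['cy'])/im['fy']*D,-D],-1)
    return p@np.array(im['attitude']).T+np.array(im['eye'])
E
python3 - <<'E'
from h import *
for n in('top','scene'):
    im=grab(n,n+'0.png'); print({k:v for k,v in im.items() if k not in('frame','depth')})
    np.savez(n+'0.npz',**im)
print(env.observe(), env.tip_reach)
E
```

```text
{'fx': 512.8327096213608, 'fy': 512.8327096213608, 'cx': 323.9584311092543, 'cy': 198.1793960901913, 'eye': array([ 0.35270828, -0.00155038,  1.41214437]), 'attitude': array([[-0.02871531,  0.99103717, -0.13046366],
       [-0.99940493, -0.02596915,  0.02270232],
       [ 0.01911081,  0.13103793,  0.99119314]])}
{'fx': 483.3485227611265, 'fy': 483.3485227611265, 'cx': 321.6809408917282, 'cy': 197.87679846746448, 'eye': array([ 0.94576337, -0.56534463,  1.03753604]), 'attitude': array([[ 0.81758378, -0.45696427,  0.3503433 ],
       [ 0.57567108,  0.66202873, -0.47991745],
       [-0.01263221,  0.59405523,  0.80432506]])}
{'time_s': 0.1, 'q': array([ 5.22382628e+01,  2.18395447e+01,  7.43790690e+01, -5.02385120e-04,
        8.38593865e+01, -1.23350689e+01]), 'qvel': array([ 0.07459511, -0.04753326, -0.10188122,  0.04745583,  0.05533948,
        0.04093803]), 'joint_efforts': array([ 3.87888198e-03, -4.49218941e+01, -2.31658816e+01, -1.33785707e-04,
        3.58820784e-03, -8.60408022e-05]), 'position': array([0.23599295, 0.49653131, 0.24775878]), 'tool_rot': array([[-9.03135836e-01,  4.29354141e-01, -8.26776350e-04],
       [ 4.29354845e-01,  9.03135232e-01, -1.08158092e-03],
       [ 2.82309605e-04, -1.33179492e-03, -9.99999073e-01]]), 'ft_force': array([ 1.46560945,  0.75439593, -0.5232207 ]), 'wrist_torque': array([-0.00209646,  0.01380528, -0.01370051]), 'gripper_force': 0.0, 'grip_width': 0.08553492817941703} 0.017
```

View pics/top0.png

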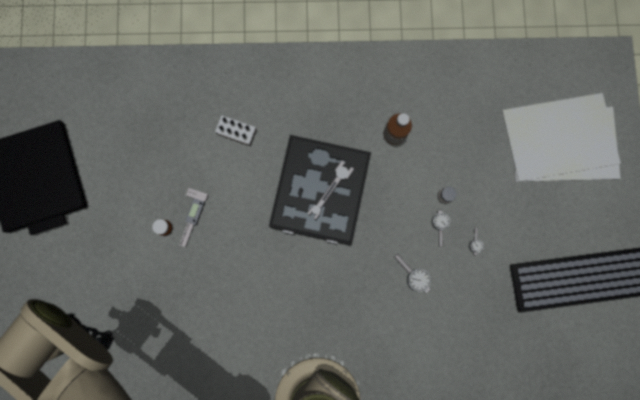

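View pics/scene0.png

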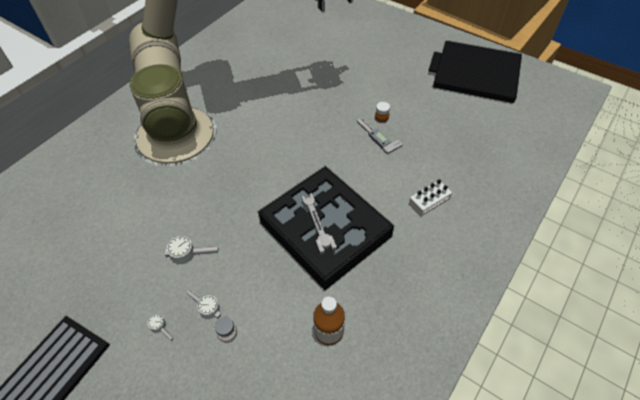

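Three gauge-like things in the top view: large (419,280), middle-sized (442,221) and small (477,246). The one at (442,221) fits best, being middle-sized with the white/grey jar (447,195) next to its lug. I'll check it in an enlarged crop.

```bash
python3 - <<'E'
import numpy as np,cv2
from h import *
z=np.load('top0.npz'); f=z['frame'][:,:,::-1]
def c(x,y,w,h,s): return cv2.resize(f[y:y+h,x:x+w],None,fx=s,fy=s,interpolation=cv2.INTER_CUBIC)
o=np.zeros((600,800,3),np.uint8)
o[:480,:440]=c(265,130,110,120,4)      # case
o[:480,440:760]=c(395,180,100,120,4)[:, :320] if 0 else c(400,180,80,120,4)
o[480:600,:]=0
cv2.imwrite('pics/c1.png',o)
P=cloud(z); 
for n,(u,v) in dict(case=(280,150),bench=(250,300),gm=(442,221),gl=(419,280),gs=(477,246),jb=(447,195),ja=(162,227),cal=(195,211),sp=(330,190)).items():
    print(n,np.round(np.median(P[v-1:v+2,u-1:u+2].reshape(-1,3),0),4))
# local noise
print(P[300:320,250:270,2].std(), P[300:320,250:270,2].mean())
hsv=cv2.cvtColor(f,cv2.COLOR_BGR2HSV)
for u,v in [(280,150),(320,210),(318,158),(250,300),(330,190),(442,221),(442,238),(190,195),(193,212),(186,236)]: print(u,v,f[v,u])
o=np.zeros((480,760,3),np.uint8); o[:,:760]=0
o[:480,:480]=c(150,180,60,80,8)[:480,:480]
cv2.imwrite('pics/c2.png',c(150,180,70,75,8))
E
```

```text
case [0.6784 0.0854 0.    ]
bench [ 0.2668  0.1736 -0.    ]
gm [ 0.4637 -0.3518  0.0297]
gl [ 0.3077 -0.28    0.039 ]
gs [ 0.3938 -0.4454  0.0219]
jb [ 0.5316 -0.3648  0.0499]
ja [0.4663 0.3972 0.0508]
cal [0.5103 0.3183 0.0175]
sp [ 0.5512 -0.049   0.0681]
0.0030709191479955196 -0.00018286990084909305
280 150 [103 105 105]
320 210 [127 123 120]
318 158 [111 106  99]
250 300 [105 107 104]
330 190 [90 87 84]
442 221 [143 143 140]
442 238 [119 118 118]
190 195 [147 144 146]
193 212 [140 163 147]
186 236 [151 150 152]
```

View pics/c1.png

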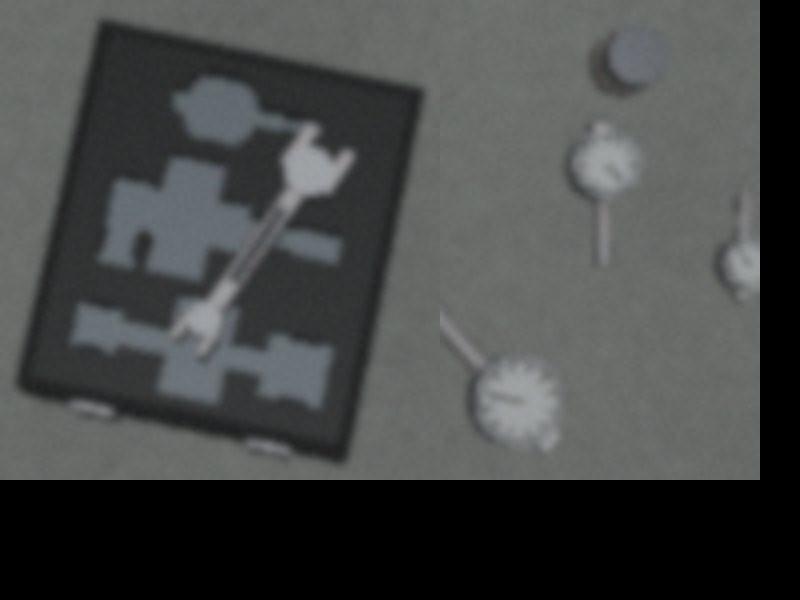

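View pics/c2.png

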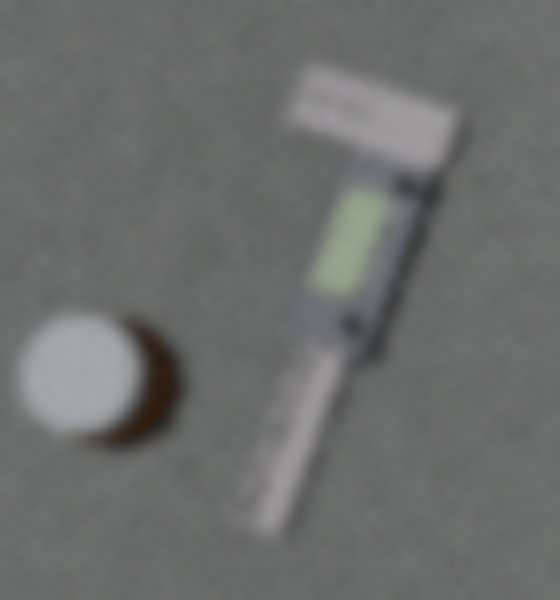

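The crop confirms the middle gauge at about (442,221): lug towards the jar, stem pointing down the image. The spanner's big head is at about (343,171) and its small head at about (316,210). The caliper's jaw end is at (197,193), with the long jaws to image left. Next I'll measure the poses.

```bash
cat > m.py <<'E'
from h import *
def lines(im,z=0.055):
    """case silhouette: dark mask -> hull; quad"""
    g=cv2.cvtColor(im['frame'],cv2.COLOR_RGB2GRAY)
    return g
def blob(mask,seed):
    n,l=cv2.connectedComponents(mask.astype(np.uint8)); 
    ys,xs=np.nonzero(l)
    i=np.argmin((xs-seed[0])**2+(ys-seed[1])**2)
    return l==l[ys[i],xs[i]]
def pts(im,m,z):
    v,u=np.nonzero(m); return np.array([onz(im,a,b,z)[:2] for a,b in zip(u,v)])
E
python3 - <<'E'
from m import *
for n,seedc,seeds,seedg in(('top',(285,220),(330,190),(442,221)),('scene',(270,215),(318,218),(207,306))):
    im=dict(np.load(n+'0.npz')); g=cv2.cvtColor(im['frame'],cv2.COLOR_RGB2GRAY)
    up=cv2.resize(g,None,fx=4,fy=4,interpolation=cv2.INTER_CUBIC)
    dark=up<75
    m=blob(dark,(seedc[0]*4,seedc[1]*4))
    cnt=max(cv2.findContours(m.astype(np.uint8),0,1)[0],key=cv2.contourArea)
    h=cv2.convexHull(cnt); ap=cv2.approxPolyDP(h,14,True)[:,0]
    print(n,'hull corners px',((ap+.5)/4-.5).round(1).tolist())
    print(' z55',[onz(im,*((p+.5)/4-.5),.055)[:2].round(4).tolist() for p in ap])
    print(' grey levels', [int(g[v,u]) for u,v in [seedc,seeds,seedg]])
    # bright spanner
    fl=np.zeros_like(m,np.uint8); cv2.fillPoly(fl,[h],1)
    sp=(up>135)&(fl>0); sp=blob(sp,(seeds[0]*4,seeds[1]*4))
    v,u=np.nonzero(sp); print(' spanner px box',u.min()/4,u.max()/4,v.min()/4,v.max()/4,sp.sum()/16)
E
```

```text
top hull corners px [[290.1, 134.6], [370.1, 152.1], [350.4, 245.1], [269.1, 226.6]]
 z55 [[0.7075, 0.0541], [0.6538, -0.1612], [0.4045, -0.0988], [0.4593, 0.1146]]
 grey levels [53, 86, 142]
 spanner px box 335.75 352.0 162.25 181.75 146.75
scene hull corners px [[325.4, 166.1], [393.1, 227.6], [390.6, 237.1], [323.4, 289.9], [260.1, 223.4], [257.9, 211.1]]
 z55 [[0.4655, 0.1122], [0.711, 0.0459], [0.7196, 0.0192], [0.6668, -0.1842], [0.4388, -0.1275], [0.411, -0.1025]]
 grey levels [37, 139, 211]
 spanner px box 317.0 318.5 216.75 219.75 2.75
```

```bash
cat >> m.py <<'E'
from scipy.ndimage import map_coordinates
from scipy.optimize import least_squares
def proj(im,p):
    c=(np.asarray(p,float)-im['eye'])@np.array(im['attitude'])
    return np.stack([im['cx']-im['fx']*c[...,0]/c[...,2], im['cy']+im['fy']*c[...,1]/c[...,2]],-1)
def edges(im,A,B,z,n=25,r=6,inside=None,trim=.08):
    """crossings of half level along normals of the segment A-B (world xy, height z); returns world xy at z"""
    g=cv2.cvtColor(im['frame'],cv2.COLOR_RGB2GRAY).astype(float)
    a,b=proj(im,[*A,z]),proj(im,[*B,z]); t=(b-a)/np.linalg.norm(b-a); nn=np.array([-t[1],t[0]])
    s=np.arange(-r,r+.01,.25); out=[]
    for k in np.linspace(trim,1-trim,n):
        q=a+(b-a)*k; P=q+s[:,None]*nn
        w=map_coordinates(g,[P[:,1],P[:,0]],order=1)
        d=np.abs(np.gradient(w)); d=cv2.GaussianBlur(d[:,None],(1,5),0)[:,0]
        i=np.argmax(d); j=slice(max(i-4,0),i+5); o=(d[j]*s[j]).sum()/d[j].sum()
        out.append(onz(im,*(q+o*nn),z)[:2])
    return np.array(out)
def R2(a): return np.array([[np.cos(a),-np.sin(a)],[np.sin(a),np.cos(a)]])
def fitcase(ims,p0=(.5585,-.025,-.25)):
    C={'+x':((128,-113),(128,113),0,.128),'-x':((-128,-113),(-128,113),0,-.128),'+y':((-128,113),(128,113),1,.113),'-y':((-128,-113),(128,-113),1,-.113)}
    p=np.array(p0)
    for it in range(3):
        D=[]
        for im,es in ims:
            for e in es:
                A,B,ax,val=C[e]; T=lambda q:p[:2]+R2(p[2])@(np.array(q)/1e3)
                D.append((e,edges(im,T(A),T(B),.055,r=6 if it==0 else 4),ax,val))
        f=lambda p:np.concatenate([((E-p[:2])@R2(p[2]))[:,ax]-val for _,E,ax,val in D])
        s=least_squares(f,p,loss='soft_l1',f_scale=.001); p=s.x
    r=f(p); 
    return p,[(D[i][0],round(1e3*np.median(r[25*i:25*i+25]),2),round(1e3*r[25*i:25*i+25].std(),2)) for i in range(len(D))]
E
python3 - <<'E'
from m import *
t=dict(np.load('top0.npz')); s=dict(np.load('scene0.npz'))
for ims in([(t,['+x','+y','-y'])],[(s,['-x','+y'])],[(t,['+x','+y','-y']),(s,['-x','+y'])]):
    p,r=fitcase(ims); print(p[:2].round(4),np.degrees(p[2]).round(2),r)
E
```

```text
[ 0.5572 -0.0229] -13.93 [('+x', np.float64(0.04), np.float64(0.5)), ('+y', np.float64(-0.55), np.float64(0.39)), ('-y', np.float64(0.52), np.float64(0.46))]
[ 0.5602 -0.0264] -13.81 [('-x', np.float64(-0.05), np.float64(0.29)), ('+y', np.float64(0.01), np.float64(0.29))]
[ 0.5589 -0.024 ] -14.08 [('+x', np.float64(-1.94), np.float64(0.54)), ('+y', np.float64(0.12), np.float64(0.44)), ('-y', np.float64(1.21), np.float64(0.44)), ('-x', np.float64(1.66), np.float64(0.39)), ('+y', np.float64(-2.08), np.float64(0.38))]
```

```bash
cat >> m.py <<'E'
def go(target,ang=None,o=None):
    """rows to reach target TCP with tool x at world angle ang (deg), tool down: shift in tool axes (units), turn units"""
    o=o or env.observe(); R=o['tool_rot']; d=R.T@(np.array(target)-o['position'])
    a=np.degrees(np.arctan2(R[1,0],R[0,0])); t=0 if ang is None else -((ang-a+180)%360-180)
    tilt=np.degrees([R[0,2],R[1,2]])
    print('pos',o['position'].round(4),'ang',round(a,2),'tilt',tilt.round(2),'| shift units',(d/.05).round(3),'turn units',round(t/8,3),'| t',round(o['time_s'],2),'F',o['ft_force'].round(1),'grip',round(o['grip_width'],4),round(o['gripper_force'],1))
E
python3 - <<'E'
from m import *
t=dict(np.load('top0.npz'))
def ax(a,b,za,zb,xa,xb):
    A=onz(t,*a,za)[:2];B=onz(t,*b,zb)[:2];L=np.linalg.norm(A-B);u=(A-B)/L
    print('len',L.round(4),'expected',xa-xb,'org',(B+(A-B)*(-xb)/(xa-xb)).round(4),'ang',np.degrees(np.arctan2(u[1],u[0])).round(1))
ax((348.2,164.6),(312.75,216),.066,.066,.087,-.083)
ax((440.75,246.5),(441,221.75),.010,.028,.068,0)
ax((195.9,212.5),(183.1,246.2),.016,.008,-.006,-.105)
c2=lambda x,y:(150+x/8,180+y/8)
print('jaw corners',onz(t,*c2(310,65),.011)[:2],onz(t,*c2(460,110),.011)[:2])
go([.55,-.05,.15],-116)
E
```

```text
len 0.1673 expected 0.16999999999999998 org [ 0.5494 -0.0495] ang -36.0
len 0.0664 expected 0.068 org [ 0.462  -0.3495] ang 179.9
len 0.0971 expected 0.09899999999999999 org [0.5118 0.3141] ang -21.8
jaw corners [0.57474568 0.33726634] [0.55778501 0.28593015]
pos [0.236  0.4965 0.2478] ang 154.57 tilt [-0.05 -0.06] | shift units [-10.365  -7.173   1.962] turn units -11.178 | t 0.1 F [ 1.5  0.8 -0.5] grip 0.0855 0.0
```

```bash
python3 - <<'E'
from m import *
go([.549,-.049,.13],144)
E
```

```text
pos [0.236  0.4965 0.2478] ang 154.57 tilt [-0.05 -0.06] | shift units [-10.339  -7.163   2.362] turn units 1.322 | t 0.1 F [ 1.5  0.8 -0.5] grip 0.0855 0.0
```

Emit:
move_arm(motion=[[[-0.574, -0.398, 0.131], [0, 0, 0]], [[-0.574, -0.398, 0.131], [0, 0, 0]], [[-0.574, -0.398, 0.131], [0, 0, 0]], [[-0.574, -0.398, 0.131], [0, 0, 0]], [[-0.574, -0.398, 0.131], [0, 0, 0]], [[-0.574, -0.398, 0.131], [0, 0, 0]], [[-0.574, -0.398, 0.131], [0, 0, 0]], [[-0.574, -0.398, 0.131], [0, 0, 0]], [[-0.574, -0.398, 0.131], [0, 0, 0]], [[-0.574, -0.398, 0.131], [0, 0, 0]], [[-0.574, -0.398, 0.131], [0, 0, 0]], [[-0.574, -0.398, 0.131], [0, 0, 0]], [[-0.574, -0.398, 0.131], [0, 0, 0]], [[-0.574, -0.398, 0.131], [0, 0, 0]], [[-0.574, -0.398, 0.131], [0, 0, 0]], [[-0.574, -0.398, 0.131], [0, 0, 0]], [[-0.574, -0.398, 0.131], [0, 0, 0]], [[-0.574, -0.398, 0.131], [0, 0, 0]], [[0, 0, 0], [0, 0, 0.66]], [[0, 0, 0], [0, 0, 0.66]]], claw=0.4)

```text
time_s: 2.1
position: [0.5489, -0.0496, 0.1296]
tool_rot: [[-0.806, 0.592, -0.001], [0.592, 0.806, 0.0], [0.001, -0.0, -1.0]]
ft_force: [0.9, -0.1, 0.2]
grip_width: 0.0514
gripper_force: 0.0
```

```bash
python3 - <<'E'
from m import *
go([.5495,-.0495,.074],144)
grab('scene','s1.png')
E
```

```text
pos [ 0.5489 -0.0496  0.1296] ang 143.7 tilt [-0.08  0.03] | shift units [-0.01   0.009  1.112] turn units -0.037 | t 2.1 F [ 0.9 -0.1  0.2] grip 0.0514 0.0
```

View pics/s1.png

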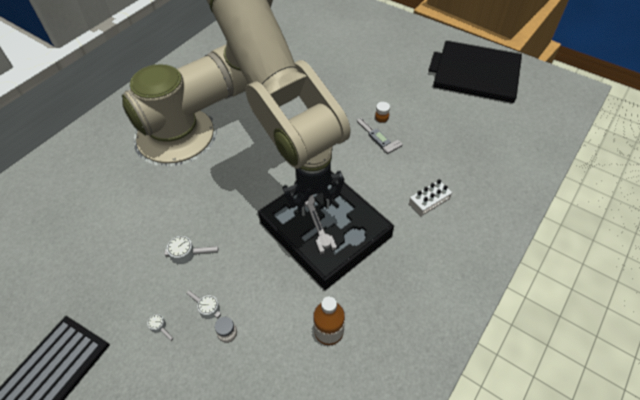

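The gripper straddles the spanner's shank at about (317,205). I'll go down and grip.

Emit:
move_arm(motion=[[[0, 0, 0.28], [0, 0, 0]], [[0, 0, 0.28], [0, 0, 0]], [[0, 0, 0.28], [0, 0, 0]], [[0, 0, 0.28], [0, 0, 0]], [[0, 0, 0], [0, 0, 0]], [[0, 0, 0], [0, 0, 0]]])

```text
time_s: 2.75
position: [0.5489, -0.0485, 0.0746]
tool_rot: [[-0.81, 0.587, -0.0], [0.587, 0.81, 0.0], [0.0, -0.0, -1.0]]
ft_force: [0.0, 0.1, 0.1]
grip_width: 0.0511
gripper_force: 0.0
```

Emit:
move_arm(motion=[[[0, 0, 0], [0, 0, 0]], [[0, 0, 0], [0, 0, 0]], [[0, 0, 0], [0, 0, 0]], [[0, 0, 0], [0, 0, 0]], [[0, 0, 0], [0, 0, 0]], [[0, 0, 0], [0, 0, 0]], [[0, 0, 0], [0, 0, 0]]], claw=1, force=80)

```text
time_s: 3.45
position: [0.5493, -0.0486, 0.0754]
tool_rot: [[-0.809, 0.587, 0.002], [0.587, 0.809, -0.0], [-0.002, 0.001, -1.0]]
ft_force: [-0.5, 1.1, 5.2]
grip_width: 0.0109
gripper_force: 78.3
```

Emit:
move_arm(motion=[[[0, 0, -0.3], [0, 0, 0]], [[0, 0, -0.4], [0, 0, 0]], [[0, 0, -0.4], [0, 0, 0]], [[0, 0, -0.2], [0, 0, 0]], [[0, 0, 0], [0, 0, 0.7]], [[0, 0, 0], [0, 0, 0.85]], [[0, 0, 0], [0, 0, 0.85]], [[0, 0, 0], [0, 0, 0.85]], [[0, 0, 0], [0, 0, 0.85]], [[0, 0, 0], [0, 0, 0.85]], [[0, 0, 0], [0, 0, 0.85]], [[0, 0, 0], [0, 0, 0.85]], [[0, 0, 0], [0, 0, 0.85]], [[0, 0, 0], [0, 0, 0.85]], [[0, 0, 0], [0, 0, 0]]])

```text
time_s: 4.95
position: [0.5486, -0.0485, 0.1389]
tool_rot: [[0.222, 0.975, -0.001], [0.975, -0.222, 0.0], [0.0, -0.001, -1.0]]
ft_force: [0.7, 0.7, -2.9]
grip_width: 0.0112
gripper_force: 78.6
```

```bash
python3 - <<'E'
from m import *
go([.4833,-.0054,.11],76)
E
```

```text
pos [ 0.5486 -0.0485  0.1389] ang 77.16 tilt [-0.06  0.02] | shift units [ 0.55  -1.464  0.58 ] turn units 0.145 | t 4.95 F [ 0.7  0.7 -2.9] grip 0.0112 78.6
```

Emit:
move_arm(motion=[[[0.11, -0.293, 0.1], [0, 0, 0.15]], [[0.11, -0.293, 0.1], [0, 0, 0]], [[0.11, -0.293, 0.1], [0, 0, 0]], [[0.11, -0.293, 0.1], [0, 0, 0]], [[0.11, -0.293, 0.1], [0, 0, 0]], [[0, 0, 0], [0, 0, 0]], [[0, 0, 0], [0, 0, 0]]])

```text
time_s: 5.65
position: [0.4847, -0.0046, 0.1146]
tool_rot: [[0.24, 0.971, 0.0], [0.971, -0.24, -0.0], [-0.0, 0.001, -1.0]]
ft_force: [0.7, 0.1, -2.4]
grip_width: 0.0113
gripper_force: 78.7
```

```bash
python3 - <<'E'
from m import *
go([.4833,-.0054,.11],76)
t=grab('top');s=grab('scene')
np.savez('top1.npz',**t);np.savez('scene1.npz',**s)
def c(f,x,y,w,h,k): return cv2.resize(f[y:y+h,x:x+w,::-1],None,fx=k,fy=k,interpolation=cv2.INTER_CUBIC)
o=np.zeros((600,800,3),np.uint8)
o[:480,:400]=c(t['frame'],265,130,100,120,4); o[:480,400:]=c(s['frame'],250,160,100,120,4)
cv2.imwrite('pics/c3.png',o[:480])
E
```

```text
pos [ 0.4847 -0.0046  0.1146] ang 76.14 tilt [ 0.03 -0.01] | shift units [-0.022 -0.023  0.091] turn units 0.018 | t 5.65 F [ 0.7  0.1 -2.4] grip 0.0113 78.7
```

View pics/c3.png

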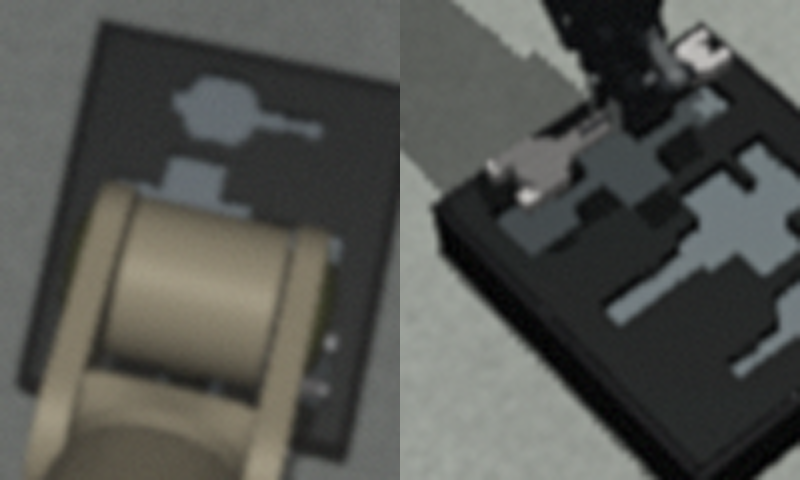

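The scene crop shows the held spanner over its pocket row, with big-head tips at about (273,202) and (282,209) and the small head at about (326,172). I'll measure its offset from the case in that same view.

```bash
python3 - <<'E'
from m import *
s=dict(np.load('scene1.npz')); s0=dict(np.load('scene0.npz')); o=env.observe()
T=o['position']; a=np.arctan2(o['tool_rot'][1,0],o['tool_rot'][0,0])+np.pi
g=cv2.cvtColor(s['frame'],cv2.COLOR_RGB2GRAY); h0=cv2.cvtColor(s['frame'],cv2.COLOR_RGB2HSV)
P=cloud(s)
for name,(x0,x1,y0,y1) in dict(big=(270,302,188,214),small=(312,334,162,180)).items():
    print(name); print(g[y0:y1,x0:x1][:, :])
    sub=P[y0:y1,x0:x1]; m=(sub[...,2]>.08)&(g[y0:y1,x0:x1]>115)
    print((sub[m][:,2]).round(3))
E
```

```text
big
[[ 97  97  98  96  97  97  96  94  96  94  94  94  94  96  96  95  95  96
   95  92  78  60  40  26  16  18  20  39  61  76  69  59]
 [ 97  99 100  99  99  98  97  96  95  95  93  95  93  95  96  95  95  92
   84  71  51  29  20  14  19  26  40  54  70  74  67  57]
 [ 98  98  99  98  99  98  96  95  95  95  94  93  94  94  94  95  90  77
   59  41  23  16  15  17  29  51  74  72  65  61  66  72]
 [ 96  97  97  97  99  98  96  95  95  96  95  97  96  95  93  83  69  50
   30  17  16  19  26  41  51  65  74  67  61  73  90  94]
 [ 96  96  97  96  97  95  96  94  94  96  96  96  94  90  77  55  37  23
   14  14  18  28  55  79  76  66  60  67  78  93  99  91]
 [ 97  96  97  95  95  96  95  97  97  94  96  97  87  73  53  39  34  29
   24  26  40  60  90 105  95  72  74  91  96  96  87  76]
 [ 96  96  96  96  97  97  97  96  96  96  96 103  97  78  72  73  75  72
   59  59  80  95 110 114 107  91  94  99  93  81  72  70]
 [ 97  97  97  97  98  97  97  94  97 101 104 110 111 102 100 104 103 101
   96  96 106 111 114 114 112 102  95  88  77  67  68  71]
 [ 96  97  97  99  98  99  97  9
[... 4027 characters left out ...]

   58  52  44  36]
 [ 66  64  44  44  73 100 112 110  93  65  39  44  74  83  83  77  69  56
   47  41  38  37]
 [ 84  70  47  42  63  90 103 102  88  66  42  40  54  64  66  57  51  45
   38  35  37  36]]
[0.105 0.106 0.106 0.107 0.106 0.104 0.104 0.106 0.104 0.103 0.103 0.104
 0.106 0.104 0.108 0.108 0.104 0.105 0.106 0.105 0.106 0.106 0.108 0.107
 0.093 0.102 0.103 0.103 0.104 0.104 0.105 0.107 0.106 0.104 0.104 0.101
 0.107 0.106 0.108 0.105 0.105 0.105 0.105 0.105 0.103 0.107 0.109 0.108
 0.105 0.105 0.106 0.106 0.106 0.109 0.106 0.106 0.105 0.104 0.106 0.105
 0.101 0.101 0.194 0.105 0.107 0.102 0.105 0.103 0.104 0.104 0.098 0.193
 0.106 0.104 0.106 0.107 0.106 0.105 0.102 0.099 0.099]
```

```bash
python3 - <<'E'
from m import *
s=dict(np.load('scene1.npz')); s0=dict(np.load('scene0.npz')); o=env.observe(); T=o['position']
a=np.arctan2(o['tool_rot'][1,0],o['tool_rot'][0,0])+np.pi
p,r=fitcase([(s0,['-x','+y'])]); print(p,r)
p1,r=fitcase([(s,['+y'])],p) if 0 else (p,0)
z=.1146-.0204+.014
for n,(u,v) in dict(st1=(325,166.8),st2=(331.7,172.3),bt1=(271.3,201),bt2=(279.8,209.3)).items():
    w=onz(s,u,v,z)[:2]
    q=(w-T[:2])@R2(a); c=(w-p[:2])@R2(p[2])-[-.077,0]
    print(n,w.round(4),'spanner-frame about TCP',(q*1e3).round(1),'in case: spanner x,y',(-c[1]*1e3).round(1),(c[0]*1e3).round(1))
E
```

```text
[ 0.56015638 -0.0264279  -0.2411083 ] [('-x', np.float64(-0.05), np.float64(0.29)), ('+y', np.float64(0.01), np.float64(0.29))]
st1 [0.492  0.0732] spanner-frame about TCP [-77.5 -12.1] in case: spanner x,y -80.4 -13.0
st2 [0.516 0.068] spanner-frame about TCP [-78.2  12.4] in case: spanner x,y -81.1 11.5
bt1 [ 0.4475 -0.0866] spanner-frame about TCP [ 88.3 -16.8] in case: spanner x,y 85.3 -18.0
bt2 [ 0.4791 -0.0941] spanner-frame about TCP [88.  15.7] in case: spanner x,y 85.1 14.5
```

Emit:
move_arm(motion=[[[0, 0.02, 0.15], [0, 0, 0]], [[0, 0, 0.15], [0, 0, 0]], [[0, 0, 0.15], [0, 0, 0]], [[0, 0, 0.15], [0, 0, 0]], [[0, 0, 0.1], [0, 0, 0]], [[0, 0, 0.1], [0, 0, 0]], [[0, 0, 0.04], [0, 0, 0]], [[0, 0, 0.04], [0, 0, 0]], [[0, 0, 0.0], [0, 0, 0]]])

```text
time_s: 6.65
position: [0.485, -0.0045, 0.0707]
tool_rot: [[0.241, 0.97, -0.0], [0.97, -0.241, 0.0], [0.0, -0.0, -1.0]]
ft_force: [-2.8, 1.9, 2.9]
grip_width: 0.0111
gripper_force: 79.4
```

Emit:
move_arm(motion=[[[0, 0, 0.04], [0, 0, 0]], [[0, 0, 0.04], [0, 0, 0]], [[0, 0, 0.04], [0, 0, 0]], [[0, 0, 0.04], [0, 0, 0]], [[0, 0, 0.02], [0, 0, 0]], [[0, 0, 0], [0, 0, 0]], [[0, 0, 0], [0, 0, 0]]])

```text
time_s: 7.35
position: [0.4847, -0.0044, 0.0625]
tool_rot: [[0.242, 0.97, -0.001], [0.97, -0.242, 0.0], [0.0, -0.001, -1.0]]
ft_force: [-7.1, 0.6, 14.3]
grip_width: 0.0111
gripper_force: 80.9
```

Emit:
move_arm(motion=[[[0, 0, 0.03], [0, 0, 0]], [[0, 0, 0.03], [0, 0, 0]], [[0, 0, 0], [0, 0, 0]], [[0, 0, 0], [0, 0, 0]]])

```text
time_s: 7.75
position: [0.4847, -0.0044, 0.0622]
tool_rot: [[0.241, 0.97, 0.001], [0.97, -0.241, -0.0], [-0.0, 0.002, -1.0]]
ft_force: [-18.6, 3.1, 51.4]
grip_width: 0.0113
gripper_force: 85.5
```

Emit:
move_arm(motion=[[[0, 0, -0.06], [0, 0, 0]], [[0, 0, 0], [0, 0, 0]], [[0, 0, 0], [0, 0, 0]], [[0, 0, 0], [0, 0, 0]], [[0, 0, 0], [0, 0, 0]]], claw=0.66)

```text
time_s: 8.25
position: [0.4853, -0.0048, 0.0611]
tool_rot: [[0.242, 0.97, -0.0], [0.97, -0.242, 0.0], [-0.0, -0.0, -1.0]]
ft_force: [-0.5, -0.4, -0.8]
grip_width: 0.029
gripper_force: 0.0
```

Emit:
move_arm(motion=[[[0, 0, -0.3], [0, 0, 0]], [[0, 0, -0.4], [0, 0, 0]], [[0, 0, -0.1], [0, 0, 0]], [[0, 0, 0], [0, 0, 0]]], claw=1)

```text
time_s: 8.65
position: [0.4855, -0.0048, 0.1016]
tool_rot: [[0.242, 0.97, 0.001], [0.97, -0.242, -0.0], [-0.0, 0.001, -1.0]]
ft_force: [-0.3, 0.1, -0.0]
grip_width: -0.0001
gripper_force: 0.0
```

```bash
python3 - <<'E'
from m import *
c=np.array([.5602,-.0264]);R=R2(-.2411)
f=lambda x,y:(c+R@np.array([x,y])/1e3)
for n,(x,y) in dict(mid=(-77,0),big=(-77,-58),small=(-77,62)).items():
    print(n); go([*f(x,y),.09],76)
s=grab('scene'); np.savez('scene2.npz',**s); P=cloud(s)
for n,(x,y) in dict(mid=(-77,0),big=(-77,-57),small=(-77,62)).items():
    u,v=proj(s,[*f(x,y),.055]).round().astype(int); print(n,u,v,np.median(P[v-1:v+2,u-1:u+2,2]).round(4))
E
```

```text
mid
pos [ 0.4855 -0.0048  0.1016] ang 76.01 tilt [ 0.07 -0.02] | shift units [-0.063  0.014  0.233] turn units 0.002 | t 8.65 F [-0.3  0.1 -0. ] grip -0.0001 0.0
big
pos [ 0.4855 -0.0048  0.1016] ang 76.01 tilt [ 0.07 -0.02] | shift units [-1.223  0.017  0.233] turn units 0.002 | t 8.65 F [-0.3  0.1 -0. ] grip -0.0001 0.0
small
pos [ 0.4855 -0.0048  0.1016] ang 76.01 tilt [ 0.07 -0.02] | shift units [1.177 0.01  0.232] turn units 0.002 | t 8.65 F [-0.3  0.1 -0. ] grip -0.0001 0.0
mid 305 200 0.0541
big 287 212 0.0541
small 323 187 0.0548
```

Emit:
move_arm(motion=[[[-0.4, 0.005, 0], [0, 0, 0]], [[-0.4, 0.005, 0], [0, 0, 0]], [[-0.4, 0.005, 0], [0, 0, 0]], [[0, 0, 0.2], [0, 0, 0]], [[0, 0, 0.2], [0, 0, 0]], [[0, 0, 0.12], [0, 0, 0]], [[0, 0, 0.04], [0, 0, 0]], [[0, 0, 0.03], [0, 0, 0]], [[0, 0, 0.03], [0, 0, 0]], [[0, 0, 0], [0, 0, 0]]])

```text
time_s: 9.7
position: [0.4712, -0.0623, 0.072]
tool_rot: [[0.241, 0.971, 0.0], [0.971, -0.241, 0.0], [0.0, 0.0, -1.0]]
ft_force: [-7.3, 2.7, 22.3]
grip_width: 0.0001
gripper_force: 11.1
```

Emit:
move_arm(motion=[[[0, 0, -0.3], [0, 0, 0]], [[0.6, 0, 0], [0, 0, 0]], [[0.6, 0, 0], [0, 0, 0]], [[0.6, 0, 0], [0, 0, 0]], [[0.6, 0, 0], [0, 0, 0]], [[0, 0, 0.15], [0, 0, 0]], [[0, 0, 0.12], [0, 0, 0]], [[0, 0, 0.03], [0, 0, 0]], [[0, 0, 0], [0, 0, 0]]])

```text
time_s: 10.6
position: [0.5005, 0.054, 0.0719]
tool_rot: [[0.243, 0.97, 0.002], [0.97, -0.243, 0.002], [0.003, 0.001, -1.0]]
ft_force: [-3.9, 11.9, 21.7]
grip_width: 0.0003
gripper_force: 11.1
```

Both spanner heads are level with the foam at 22 N. Next I'll look closely at the caliper and gauge in the sharper scene view.

Emit:
move_arm(motion=[[[0, 0, -0.4], [0, 0, 0]], [[0, 0, -0.8], [0, 0, 0]], [[0, 0, -0.8], [0, 0, 0]], [[0, 0, 0], [0, 0, 0]]], claw=0)

```text
time_s: 11.0
position: [0.5023, 0.0522, 0.1746]
tool_rot: [[0.243, 0.97, 0.009], [0.97, -0.243, -0.001], [0.001, 0.009, -1.0]]
ft_force: [0.4, -0.1, -0.9]
grip_width: 0.0583
gripper_force: 0.0
```

```bash
python3 - <<'E'
from m import *
f=np.load('scene0.npz')['frame'][:,:,::-1]
def c(x,y,w,h,k): return cv2.resize(f[y:y+h,x:x+w],None,fx=k,fy=k,interpolation=cv2.INTER_CUBIC)
cv2.imwrite('pics/c4.png',np.hstack([c(352,108,55,50,8),c(180,283,45,50,8)]))
for n in('top0','scene0'):
    im=dict(np.load(n+'.npz')); h=cv2.cvtColor(im['frame'],cv2.COLOR_RGB2HSV)
    m=cv2.inRange(h,(35,45,80),(85,255,255)); x0,y0,x1,y1=(170,190,215,240) if n=='top0' else(360,115,405,150)
    v,u=np.nonzero(m[y0:y1,x0:x1]); P=np.array([onz(im,a+x0,b+y0,.0165)[:2] for a,b in zip(u,v)])
    r=cv2.minAreaRect((P*1000).astype(np.float32)); print(n,len(P),P.mean(0).round(4),r)
E
```

```text
Traceback (most recent call last):
cv2.error: OpenCV(4.12.0) /io/opencv/modules/imgproc/src/convhull.cpp:143: error: (-215:Assertion failed) total >= 0 && (depth == CV_32F || depth == CV_32S) in function 'convexHull'
```

View pics/c4.png

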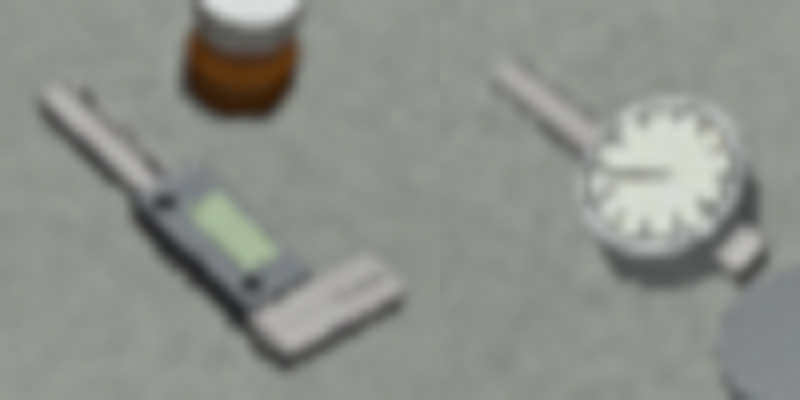

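The crop shows the caliper: beam end (53,90), housing centre about (221,235), and jaw end from (285,352) to (403,288). The jar is on the long-jaw side. It also shows the gauge: dial centre (662,172), stem tip (505,68), lug (740,245).

```bash
python3 - <<'E'
from m import *
s=dict(np.load('scene0.npz')); t=dict(np.load('top0.npz'))
L=lambda x,y,z:onz(s,352+(x+.5)/8-.5,108+(y+.5)/8-.5,z)[:2]
G=lambda x,y,z:onz(s,180+(x-440+.5)/8-.5,283+(y+.5)/8-.5,z)[:2]
T=lambda x,y,z:onz(t,150+(x+.5)/8-.5,180+(y+.5)/8-.5,z)[:2]
def rigid(M,W):
    M=np.array(M)/1e3;W=np.array(W);m=M.mean(0);w=W.mean(0);A=(M-m);B=(W-w)
    a=np.arctan2((A[:,0]*B[:,1]-A[:,1]*B[:,0]).sum(),(A*B).sum()); o=w-R2(a)@m
    print('org',o.round(4),'ang',np.degrees(a).round(2),'res mm',((W-o)@R2(a)*1e3-M*1e3).round(1).tolist())
M=[(-105,0),(50,-16),(50,40),(28,40),(28,-16),(-6,0)]
rigid(M,[L(53,90,.01),L(285,352,.011),L(403,288,.011),L(370,252,.011),L(255,315,.011),L(221,235,.016)])
rigid([(-105,0),(50,40),(50,-16),(-6,0)],[T(265,530,.008),T(310,65,.011),T(460,110,.011),T(367,260,.016)])
rigid([(0,0),(68,0)],[G(662,172,.028),G(505,68,.011)])
go([.51,.31,.14],-20)
E
```

```text
org [0.5173 0.317 ] ang -19.35 res mm [[0.4, -0.4], [-1.8, 0.2], [-0.5, -1.8], [1.2, 0.2], [0.3, 3.0], [0.3, -1.2]]
org [0.5155 0.3176] ang -19.46 res mm [[0.3, 1.1], [0.1, -0.2], [1.2, 1.8], [-1.5, -2.7]]
org [ 0.4654 -0.3506] ang 178.9 res mm [[0.0, -0.0], [-0.0, 0.0]]
pos [0.5023 0.0522 0.1746] ang 75.95 tilt [ 0.5  -0.07] | shift units [ 5.038 -1.108  0.687] turn units 11.994 | t 11.0 F [ 0.4 -0.1 -0.9] grip 0.0583 0.0
```

```bash
python3 - <<'E'
from m import *
go([.517,.317,.12],-19.4)
E
```

```text
pos [0.5023 0.0522 0.1746] ang 75.95 tilt [ 0.5  -0.07] | shift units [ 5.207 -1.009  1.088] turn units 11.919 | t 11.0 F [ 0.4 -0.1 -0.9] grip 0.0583 0.0
```

Emit:
move_arm(motion=[[[0.744, -0.144, 0], [0, 0, 0]], [[0.744, -0.144, 0], [0, 0, 0]], [[0.744, -0.144, 0], [0, 0, 0]], [[0.744, -0.144, 0], [0, 0, 0]], [[0.744, -0.144, 0], [0, 0, 0]], [[0.744, -0.144, 0], [0, 0, 0]], [[0.744, -0.144, 0], [0, 0, 0]], [[0, 0, 0], [0, 0, 0.917]], [[0, 0, 0], [0, 0, 0.917]], [[0, 0, 0], [0, 0, 0.917]], [[0, 0, 0], [0, 0, 0.917]], [[0, 0, 0], [0, 0, 0.917]], [[0, 0, 0], [0, 0, 0.917]], [[0, 0, 0], [0, 0, 0.917]], [[0, 0, 0], [0, 0, 0.917]], [[0, 0, 0], [0, 0, 0.917]], [[0, 0, 0], [0, 0, 0.917]], [[0, 0, 0], [0, 0, 0.917]], [[0, 0, 0], [0, 0, 0.917]], [[0, 0, 0], [0, 0, 0.917]]], claw=0.35)

```text
time_s: 13.0
position: [0.5146, 0.3171, 0.169]
tool_rot: [[0.941, -0.337, -0.002], [-0.337, -0.941, -0.001], [-0.001, 0.001, -1.0]]
ft_force: [0.0, -0.0, -0.7]
grip_width: 0.0554
gripper_force: 0.0
```

```bash
python3 - <<'E'
from m import *
go([.517,.317,.0175],-19.4)
E
```

```text
pos [0.5146 0.3171 0.169 ] ang -19.72 tilt [-0.1  -0.05] | shift units [ 0.05  -0.018  3.03 ] turn units -0.04 | t 13.0 F [ 0.  -0.  -0.7] grip 0.0554 0.0
```

Emit:
move_arm(motion=[[[0.05, -0.018, 0.5], [0, 0, -0.04]], [[0, 0, 0.6], [0, 0, 0]], [[0, 0, 0.6], [0, 0, 0]], [[0, 0, 0.5], [0, 0, 0]], [[0, 0, 0.4], [0, 0, 0]], [[0, 0, 0.25], [0, 0, 0]], [[0, 0, 0.14], [0, 0, 0]], [[0, 0, 0], [0, 0, 0]], [[0, 0, 0], [0, 0, 0]]])

```text
time_s: 13.9
position: [0.5176, 0.3182, 0.0215]
tool_rot: [[0.945, -0.326, 0.001], [-0.326, -0.945, 0.0], [0.001, -0.001, -1.0]]
ft_force: [0.1, -0.0, -0.6]
grip_width: 0.0551
gripper_force: 0.0
```

Emit:
move_arm(motion=[[[0, 0, 0], [0, 0, 0]], [[0, 0, 0], [0, 0, 0]], [[0, 0, 0], [0, 0, 0]], [[0, 0, 0], [0, 0, 0]], [[0, 0, 0], [0, 0, 0]], [[0, 0, 0], [0, 0, 0]]], claw=1, force=60)

```text
time_s: 14.5
position: [0.5177, 0.3184, 0.0221]
tool_rot: [[0.945, -0.326, 0.002], [-0.326, -0.945, 0.001], [0.002, -0.001, -1.0]]
ft_force: [-1.5, -0.7, 6.3]
grip_width: 0.0284
gripper_force: 60.0
```

Emit:
move_arm(motion=[[[0, 0, -0.3], [0, 0, 0]], [[0, 0, -0.6], [0, 0, 0]], [[0, 0, -0.8], [0, 0, 0]], [[0, 0, -0.7], [0, 0, 0]], [[0, 0, 0], [0, 0, -0.917]], [[0, 0, 0], [0, 0, -0.917]], [[0, 0, 0], [0, 0, -0.917]], [[0, 0, 0], [0, 0, -0.917]], [[0, 0, 0], [0, 0, -0.917]], [[0, 0, 0], [0, 0, -0.917]], [[0, 0, 0], [0, 0, -0.917]], [[0, 0, 0], [0, 0, -0.917]], [[0, 0, 0], [0, 0, -0.917]], [[0, 0, 0], [0, 0, -0.917]], [[0, 0, 0], [0, 0, -0.917]], [[0, 0, 0], [0, 0, -0.917]], [[0, 0, 0], [0, 0, -0.917]]])

```text
time_s: 16.2
position: [0.5169, 0.3181, 0.1409]
tool_rot: [[0.231, 0.973, -0.0], [0.973, -0.231, -0.0], [-0.0, -0.0, -1.0]]
ft_force: [0.3, -0.1, -1.8]
grip_width: 0.0281
gripper_force: 59.5
```

```bash
python3 - <<'E'
from m import *
go([.5745,-.0016,.108],76.2)
E
```

```text
pos [0.5169 0.3181 0.1409] ang 76.64 tilt [-0.02 -0.01] | shift units [-5.955  2.598  0.658] turn units 0.055 | t 16.2 F [ 0.3 -0.1 -1.8] grip 0.0281 59.5
```

Emit:
move_arm(motion=[[[-0.596, 0.26, 0], [0, 0, 0]], [[-0.596, 0.26, 0], [0, 0, 0]], [[-0.596, 0.26, 0], [0, 0, 0]], [[-0.596, 0.26, 0], [0, 0, 0]], [[-0.596, 0.26, 0], [0, 0, 0]], [[-0.596, 0.26, 0], [0, 0, 0]], [[-0.596, 0.26, 0], [0, 0, 0]], [[-0.596, 0.26, 0], [0, 0, 0]], [[-0.596, 0.26, 0], [0, 0, 0]], [[-0.596, 0.26, 0], [0, 0, 0]], [[0, 0, 0.3], [0, 0, 0]], [[0, 0, 0.3], [0, 0, 0]], [[0, 0, 0], [0, 0, 0]], [[0, 0, 0], [0, 0, 0]]])

```text
time_s: 17.6
position: [0.5731, -0.002, 0.1112]
tool_rot: [[0.236, 0.972, -0.0], [0.972, -0.236, 0.0], [-0.0, -0.0, -1.0]]
ft_force: [0.6, 0.4, -1.1]
grip_width: 0.028
gripper_force: 59.4
```

```bash
python3 - <<'E'
from m import *
go([.5745,-.0016,.108],76.2)
s=grab('scene'); np.savez('scene3.npz',**s)
c=lambda f,x,y,w,h,k: cv2.resize(f[y:y+h,x:x+w,::-1],None,fx=k,fy=k,interpolation=cv2.INTER_CUBIC)
cv2.imwrite('pics/c5.png',c(s['frame'],280,155,100,75,8))
E
```

```text
pos [ 0.5731 -0.002   0.1112] ang 76.35 tilt [-0.01  0.  ] | shift units [0.014 0.026 0.064] turn units 0.018 | t 17.6 F [ 0.6  0.4 -1.1] grip 0.028 59.4
```

View pics/c5.png

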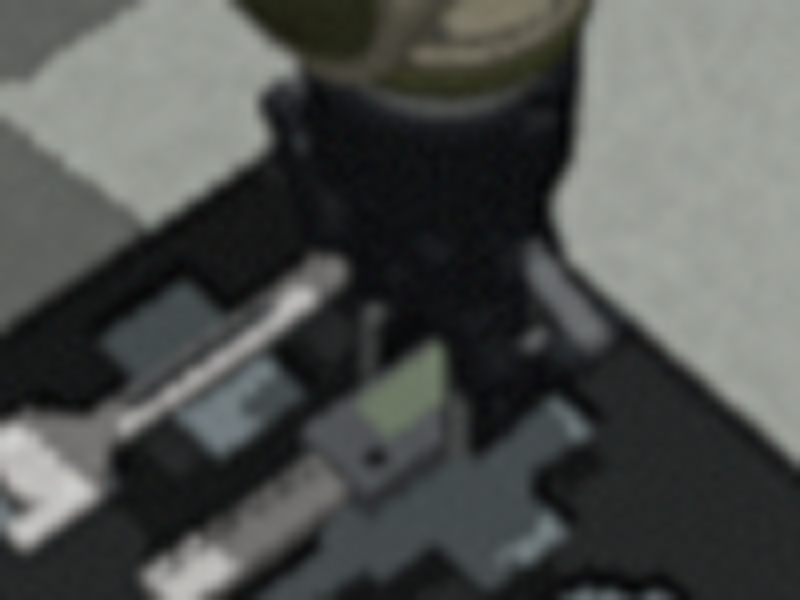

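```bash
python3 - <<'E'
from m import *
s=dict(np.load('scene3.npz')); o=env.observe();T=o['position'];a=np.arctan2(o['tool_rot'][1,0],o['tool_rot'][0,0])
zb=T[2]-.0221
for n,(x,y,z) in dict(beamend_far=(-105,8,10),beamend_near=(-105,-8,10),hous_far=(-40,15,16),hous_near=(-40,-15,16),hous_near_low=(-40,-15,0),jaw50=(50,-16,11),jaw28=(28,-16,11),jaw50low=(50,-16,1)).items():
    w=np.array([*(T[:2]+R2(a)@np.array([x,y])/1e3),zb+z/1e3]); p=proj(s,w); print(n,((p-[280,155]+.5)*8-.5).round())
g=cv2.cvtColor(s['frame'],cv2.COLOR_RGB2GRAY)
print(g[222:236,294:312]); print(g[185:203,342:362])
E
```

```text
beamend_far [155. 573.]
beamend_near [191. 608.]
hous_far [309. 424.]
hous_near [376. 487.]
hous_near_low [376. 517.]
jaw50 [602. 334.]
jaw28 [548. 373.]
jaw50low [600. 354.]
[[ 39  38  38  38  28  18  20  22  49  93 119  96  94  96  98 107 112 112]
 [ 36  38  39  38  25  23  34  49  90 125 134 124 136 128 113 111 113 112]
 [ 37  38  39  33  32  55  86  90 116 144 155 160 173 164 138 122 112 101]
 [ 40  38  38  46  68 105 134 120 127 159 178 183 186 185 165 140 110  84]
 [ 38  37  42  70 117 147 150 139 153 175 186 187 189 184 162 127  88  61]
 [ 40  37  41  71 125 155 161 168 178 186 187 185 180 162 124  87  56  35]
 [ 39  36  36  54  96 135 169 184 188 188 183 163 142 115  80  46  27  19]
 [ 38  38  36  39  64 102 147 178 187 182 162 123  89  64  40  20  19  27]
 [ 38  38  37  37  43  64 104 147 163 146 117  80  50  30  15  20  36  54]
 [ 38  36  36  39  37  42  64 100 113  96  67  43  22  15  20  40  60  71]
 [ 40  37  37  39  38  37  45  59  66  52  34  16  17  27  47  60  71  74]
 [ 39  39  38  40  38  39  38  39  37  25  12  19  38  57  67  72  75  74]
 [ 40  39  38  40  39  38
[... 956 characters left out ...]
  90 121
  148 159]
 [ 19  20  16  19  34  44  37  46  80 101 106 107  97  72  46  36  45  78
  118 149]
 [ 21  17  17  36  62  73  54  40  58  87 104 107 100  80  52  32  22  38
   75 118]
 [ 24  24  34  58  84  78  52  42  48  67  86  93  88  74  49  28  24  24
   40  73]
 [ 25  27  35  55  69  57  38  37  43  49  60  71  66  52  36  29  32  31
   28  36]
 [ 29  26  27  31  35  27  27  35  37  40  39  46  43  38  32  35  36  37
   32  28]
 [ 30  25  21  19  17  16  20  25  29  32  29  30  29  34  37  36  39  37
   37  35]
 [ 25  24  21  19  17  11  17  21  19  22  26  26  32  38  37  38  38  37
   37  36]
 [ 19  17  18  17  15  12  16  13  14  17  29  32  37  38  37  38  37  39
   37  39]]
```

```bash
python3 - <<'E'
from m import *
s=dict(np.load('scene3.npz')); P=cloud(s); o=env.observe();T=o['position'];a=np.arctan2(o['tool_rot'][1,0],o['tool_rot'][0,0])
q=(P[...,:2]-T[:2])@R2(a)*1e3; z=P[...,2]*1e3
for x0,x1,y0,y1 in[(-108,-90,-6,6),(-90,-75,-6,6),(-75,-60,-6,6),(-60,-44,-6,6),(-38,-25,-12,12),(-25,-14,-12,0),(30,50,-30,0)]:
    m=(q[...,0]>x0)&(q[...,0]<x1)&(q[...,1]>y0)&(q[...,1]<y1)&(z>85)&(z<118); print(x0,x1,m.sum(),z[m].mean().round(2),z[m].std().round(2), q[m][:,1].mean().round(1))
m=(z>90)&(z<105)&(q[...,0]<-42)&(abs(q[...,1])<15)
X=q[m]; print('xmin',np.percentile(X[:,0],[0,2,5]))
for x0,x1 in[(-110,-90),(-90,-75),(-75,-60),(-60,-45)]:
    k=X[(X[:,0]>x0)&(X[:,0]<x1)]; print(x0,len(k),k[:,1].mean().round(2),k[:,1].min().round(1),k[:,1].max().round(1))
m=(z>95)&(z<110)&(q[...,0]>-42)&(q[...,0]<-14)&(abs(q[...,1])<25); k=q[m]; print('hous',k[:,0].min(),k[:,1].min(),k[:,1].max(),k[:,1].mean())
m=(z>90)&(z<106)&(q[...,0]>26)&(q[...,0]<60)&(abs(q[...,1])<35); k=q[m]; print('jaw',len(k),np.percentile(k[:,0],[0,5,95,100]),np.percentile(k[:,1],[0,5,95,100]))
E
```

```text
-108 -90 38 98.58 2.86 -0.9
-90 -75 34 98.02 3.11 -0.6
-75 -60 33 97.3 2.82 -0.9
-60 -44 37 97.84 3.11 -0.2
-38 -25 49 104.53 1.8 0.6
-25 -14 20 104.3 4.17 -6.4
30 50 0 nan nan nan
xmin [-108.91837265 -108.1137491  -106.79288607]
-110 63 1.11 -6.9 12.2
-90 47 0.6 -7.1 10.1
-75 44 0.93 -7.5 9.8
-60 46 0.17 -7.2 10.1
hous -41.99727016686626 -15.809743577544902 16.376364109675517 -0.6342072278674593<stdin>:5: RuntimeWarning: Mean of empty slice.
  ret = ret.dtype.type(ret / rcount)
  ret = _var(a, axis=axis, dtype=dtype, out=out, ddof=ddof,
  arrmean = um.true_divide(arrmean, div, out=arrmean,
  ret = ret.dtype.type(ret / rcount)
Traceback (most recent call last):
IndexError: index -1 is out of bounds for axis 0 with size 0
```

Emit:
move_arm(motion=[[[0.065, 0.006, 0.15], [0, 0, 0.02]], [[0, 0, 0.15], [0, 0, 0]], [[0, 0, 0.15], [0, 0, 0]], [[0, 0, 0.1], [0, 0, 0]], [[0, 0, 0.08], [0, 0, 0]], [[0, 0, 0.05], [0, 0, 0]], [[0, 0, 0.04], [0, 0, 0]], [[0, 0, 0.04], [0, 0, 0]], [[0, 0, 0], [0, 0, 0]]])

```text
time_s: 18.55
position: [0.5746, 0.0014, 0.0745]
tool_rot: [[0.239, 0.971, 0.003], [0.971, -0.239, 0.0], [0.001, 0.002, -1.0]]
ft_force: [-1.8, 4.3, 8.1]
grip_width: 0.0285
gripper_force: 61.1
```

Emit:
move_arm(motion=[[[0, 0, 0.04], [0, 0, 0]], [[0, 0, 0.04], [0, 0, 0]], [[0, 0, 0], [0, 0, 0]], [[0, 0, 0], [0, 0, 0]]])

```text
time_s: 18.95
position: [0.5742, 0.002, 0.0697]
tool_rot: [[0.239, 0.971, 0.001], [0.971, -0.239, 0.002], [0.002, 0.0, -1.0]]
ft_force: [-1.0, 5.9, 5.2]
grip_width: 0.0283
gripper_force: 61.6
```

Emit:
move_arm(motion=[[[0.015, 0, 0.04], [0, 0, 0]], [[0, 0, 0.04], [0, 0, 0]], [[0, 0, 0.04], [0, 0, 0]], [[0, 0, 0.02], [0, 0, 0]], [[0, 0, 0], [0, 0, 0]], [[0, 0, 0], [0, 0, 0]]])

```text
time_s: 19.55
position: [0.5743, 0.0025, 0.0631]
tool_rot: [[0.239, 0.971, 0.001], [0.971, -0.239, 0.001], [0.001, 0.0, -1.0]]
ft_force: [-3.6, 4.7, 9.9]
grip_width: 0.0288
gripper_force: 62.1
```

Emit:
move_arm(motion=[[[0, 0, 0.03], [0, 0, 0]], [[0, 0, 0.02], [0, 0, 0]], [[0, 0, 0], [0, 0, 0]], [[0, 0, 0], [0, 0, 0]]])

```text
time_s: 19.95
position: [0.5743, 0.0025, 0.063]
tool_rot: [[0.239, 0.971, 0.002], [0.971, -0.239, 0.0], [0.001, 0.002, -1.0]]
ft_force: [-11.1, 6.3, 31.9]
grip_width: 0.0278
gripper_force: 64.6
```

Emit:
move_arm(motion=[[[0, 0, -0.05], [0, 0, 0]], [[0, 0, 0], [0, 0, 0]], [[0, 0, 0], [0, 0, 0]], [[0, 0, 0], [0, 0, 0]]], claw=0.5)

```text
time_s: 20.35
position: [0.5743, 0.0016, 0.0616]
tool_rot: [[0.239, 0.971, -0.0], [0.971, -0.239, -0.0], [-0.0, -0.0, -1.0]]
ft_force: [-0.6, 0.1, 0.5]
grip_width: 0.0424
gripper_force: 0.0
```

Emit:
move_arm(motion=[[[0, 0, -0.3], [0, 0, 0]], [[0, 0, -0.3], [0, 0, 0]], [[-0.2, 0, 0], [0, 0, 0]], [[0, 0, 0], [0, 0, 0]], [[0, 0, 0], [0, 0, 0]], [[0, 0, 0], [0, 0, 0]]], claw=1)

```text
time_s: 20.95
position: [0.5716, -0.008, 0.0911]
tool_rot: [[0.239, 0.971, -0.001], [0.971, -0.239, 0.0], [0.0, -0.001, -1.0]]
ft_force: [0.3, -0.4, -0.9]
grip_width: -0.0001
gripper_force: 0.0
```

Emit:
move_arm(motion=[[[0, 0, 0.15], [0, 0, 0]], [[0, 0, 0.12], [0, 0, 0]], [[0, 0, 0.06], [0, 0, 0]], [[0, 0, 0.03], [0, 0, 0]], [[0, 0, 0.02], [0, 0, 0]], [[0, 0, 0], [0, 0, 0]]])

```text
time_s: 21.55
position: [0.5717, -0.0078, 0.074]
tool_rot: [[0.239, 0.971, 0.0], [0.971, -0.239, -0.0], [-0.0, 0.0, -1.0]]
ft_force: [-5.1, 0.8, 13.6]
grip_width: -0.0
gripper_force: 6.6
```

Emit:
move_arm(motion=[[[0, 0, 0.02], [0, 0, 0]], [[0, 0, 0], [0, 0, 0]], [[0, 0, 0], [0, 0, 0]], [[0, 0, -0.5], [0, 0, 0]], [[0, 0, -0.8], [0, 0, 0]], [[0, 0, -0.8], [0, 0, 0]], [[0, 0, 0], [0, 0, 0]]])

```text
time_s: 22.25
position: [0.5739, -0.0083, 0.182]
tool_rot: [[0.239, 0.971, 0.01], [0.971, -0.239, -0.002], [0.0, 0.01, -1.0]]
ft_force: [0.3, -0.1, -0.3]
grip_width: 0.0001
gripper_force: 0.0
```

```bash
python3 - <<'E'
from m import *
go([.464,-.3495,.14],0)
s=grab('scene'); P=cloud(s)
c=np.array([.5602,-.0264]);R=R2(-.2411)
for n,(x,y) in dict(beam=(8,-60),beam2=(8,-30),hous=(8,20),block=(8,66.5),jaw=(-25,66.5)).items():
    u,v=proj(s,[*(c+R@np.array([x,y])/1e3),.051]).round().astype(int); q=P[v-1:v+2,u-1:u+2,2]; print(n,u,v,q.mean().round(4),q.std().round(4))
im=dict(np.load('top0.npz')); g=cv2.cvtColor(im['frame'],cv2.COLOR_RGB2GRAY)
for n,box,z in(('top0',(425,205,460,232),.028),('scene0',(192,290,222,320),.028)):
    im=dict(np.load(n+'.npz')); g=cv2.cvtColor(im['frame'],cv2.COLOR_RGB2GRAY); x0,y0,x1,y1=box
    P=cloud(im)[y0:y1,x0:x1]; m=(P[...,2]>.020)&(P[...,2]<.04); vv,uu=np.nonzero(m)
    (cx,cy),r=cv2.minEnclosingCircle(np.stack([uu,vv],1).astype(np.float32)); print(n,m.sum(),(uu.mean()+x0,vv.mean()+y0),(cx+x0,cy+y0,r),onz(im,cx+x0,cy+y0,z),onz(im,uu.mean()+x0,vv.mean()+y0,z))
E
```

```text
pos [ 0.5739 -0.0083  0.182 ] ang 76.19 tilt [ 0.56 -0.13] | shift units [-7.152 -0.514  0.834] turn units 9.523 | t 22.25 F [ 0.3 -0.1 -0.3] grip 0.0001 0.0
beam 308 235 0.0505 0.002
beam2 318 228 0.0511 0.0009
hous 333 217 0.0558 0.0022
block 347 207 0.0521 0.0019
jaw 338 199 0.0501 0.0028
top0 230 (np.float64(440.45217391304345), np.float64(221.04782608695652)) (440.3932580947876, 220.13483142852783, 9.240571975708008) [ 0.46639449 -0.34811908  0.028     ] [ 0.46390336 -0.34813402  0.028     ]
scene0 326 (np.float64(207.25766871165644), np.float64(304.6503067484663)) (207.18224334716797, 304.60747623443604, 10.4596529006958) [ 0.46604824 -0.35167927  0.028     ] [ 0.46625828 -0.35165805  0.028     ]
```

Emit:
move_arm(motion=[[[-0.715, -0.052, 0], [0, 0, 0]], [[-0.715, -0.052, 0], [0, 0, 0]], [[-0.715, -0.052, 0], [0, 0, 0]], [[-0.715, -0.052, 0], [0, 0, 0]], [[-0.715, -0.052, 0], [0, 0, 0]], [[-0.715, -0.052, 0], [0, 0, 0]], [[-0.715, -0.052, 0], [0, 0, 0]], [[-0.715, -0.052, 0], [0, 0, 0]], [[-0.715, -0.052, 0], [0, 0, 0]], [[-0.715, -0.052, 0], [0, 0, 0]], [[0, 0, 0], [0, 0, 0.96]], [[0, 0, 0], [0, 0, 0.96]], [[0, 0, 0], [0, 0, 0.96]], [[0, 0, 0], [0, 0, 0.96]], [[0, 0, 0], [0, 0, 0.96]], [[0, 0, 0], [0, 0, 0.96]], [[0, 0, 0], [0, 0, 0.96]], [[0, 0, 0], [0, 0, 0.96]], [[0, 0, 0], [0, 0, 0.96]], [[0, 0, 0], [0, 0, 0.96]]], claw=0.05)

```text
time_s: 24.3
position: [0.4609, -0.3485, 0.1753]
tool_rot: [[1.0, -0.016, -0.002], [-0.016, -1.0, 0.002], [-0.002, -0.002, -1.0]]
ft_force: [-0.2, -0.7, -0.2]
grip_width: 0.0815
gripper_force: 0.0
```

```bash
python3 - <<'E'
from m import *
go([.465,-.3495,.030],-1)
E
```

```text
pos [ 0.4609 -0.3485  0.1753] ang -0.94 tilt [-0.1   0.12] | shift units [0.087 0.024 2.905] turn units 0.007 | t 24.3 F [-0.2 -0.7 -0.2] grip 0.0815 0.0
```

Emit:
move_arm(motion=[[[0.087, 0.024, 0.5], [0, 0, 0]], [[0, 0, 0.6], [0, 0, 0]], [[0, 0, 0.6], [0, 0, 0]], [[0, 0, 0.5], [0, 0, 0]], [[0, 0, 0.4], [0, 0, 0]], [[0, 0, 0.25], [0, 0, 0]], [[0, 0, 0.05], [0, 0, 0]], [[0, 0, 0], [0, 0, 0]], [[0, 0, 0], [0, 0, 0]], [[0, 0, 0], [0, 0, 0]]])

```text
time_s: 25.3
position: [0.4659, -0.3505, 0.0328]
tool_rot: [[1.0, -0.011, 0.001], [-0.011, -1.0, -0.001], [0.001, 0.001, -1.0]]
ft_force: [-0.3, -1.4, -0.3]
grip_width: 0.0811
gripper_force: 0.0
```

```bash
python3 - <<'E'
from m import *
go([.465,-.3495,.030],-1)
E
```

```text
pos [ 0.4659 -0.3505  0.0328] ang -0.62 tilt [ 0.06 -0.07] | shift units [-0.017 -0.019  0.057] turn units 0.047 | t 25.3 F [-0.3 -1.4 -0.3] grip 0.0811 0.0
```

Emit:
move_arm(motion=[[[-0.017, -0.015, 0.05], [0, 0, 0.02]], [[0, 0, 0], [0, 0, 0]], [[0, 0, 0], [0, 0, 0]], [[0, 0, 0], [0, 0, 0]], [[0, 0, 0], [0, 0, 0]], [[0, 0, 0], [0, 0, 0]], [[0, 0, 0], [0, 0, 0]], [[0, 0, 0], [0, 0, 0]]], claw=1, force=60)

```text
time_s: 26.1
position: [0.4648, -0.3495, 0.03]
tool_rot: [[1.0, -0.014, 0.0], [-0.014, -1.0, -0.001], [0.0, 0.001, -1.0]]
ft_force: [-0.3, 0.7, 6.2]
grip_width: 0.0436
gripper_force: 61.0
```

Emit:
move_arm(motion=[[[0, 0, -0.3], [0, 0, 0]], [[0, 0, -0.5], [0, 0, 0]], [[0, 0, -0.8], [0, 0, 0]], [[0, 0, -0.8], [0, 0, 0]], [[0, 0, 0], [0, 0, 0]], [[0, 0, 0], [0, 0, 0]]])

```text
time_s: 26.7
position: [0.4647, -0.3493, 0.1496]
tool_rot: [[1.0, -0.014, 0.0], [-0.014, -1.0, -0.001], [0.0, 0.001, -1.0]]
ft_force: [-0.5, 0.3, -2.0]
grip_width: 0.0435
gripper_force: 61.3
```

Emit:
move_arm(motion=[[[0, 0, -0.5], [0, 0, 0]], [[0, 0, -0.5], [0, 0, 0]], [[0, 0, 0], [0, 0, -0.96]], [[0, 0, 0], [0, 0, -0.96]], [[0, 0, 0], [0, 0, -0.96]], [[0, 0, 0], [0, 0, -0.96]], [[0, 0, 0], [0, 0, -0.96]], [[0, 0, 0], [0, 0, -0.96]], [[0, 0, 0], [0, 0, -0.96]], [[0, 0, 0], [0, 0, -0.96]], [[0, 0, 0], [0, 0, -0.96]], [[0, 0, 0], [0, 0, -0.96]], [[0, 0, 0], [0, 0, 0]]])

```text
time_s: 28.0
position: [0.4643, -0.349, 0.1975]
tool_rot: [[0.241, 0.971, -0.002], [0.971, -0.241, 0.003], [0.002, -0.003, -1.0]]
ft_force: [-0.7, 0.1, -1.7]
grip_width: 0.0435
gripper_force: 61.4
```

```bash
python3 - <<'E'
from m import *
go([.6471,-.0239,.12],76.2)
print(onz(dict(np.load('top0.npz')),403,120,.15))
E
```

```text
pos [ 0.4643 -0.349   0.1975] ang 76.07 tilt [-0.14  0.15] | shift units [7.187 1.988 1.558] turn units -0.016 | t 28.0 F [-0.7  0.1 -1.7] grip 0.0435 61.4
[ 0.71393193 -0.23708927  0.15      ]
```

Emit:
move_arm(motion=[[[0.6, 0.166, 0], [0, 0, 0]], [[0.6, 0.166, 0], [0, 0, 0]], [[0.6, 0.166, 0], [0, 0, 0]], [[0.6, 0.166, 0], [0, 0, 0]], [[0.6, 0.166, 0], [0, 0, 0]], [[0.6, 0.166, 0], [0, 0, 0]], [[0.6, 0.166, 0], [0, 0, 0]], [[0.6, 0.166, 0], [0, 0, 0]], [[0.6, 0.166, 0], [0, 0, 0]], [[0.6, 0.166, 0], [0, 0, 0]], [[0.6, 0.166, 0], [0, 0, 0]], [[0.6, 0.166, 0], [0, 0, 0]], [[0, 0, 0.5], [0, 0, 0]], [[0, 0, 0.5], [0, 0, 0]], [[0, 0, 0.5], [0, 0, 0]], [[0, 0, 0], [0, 0, 0]], [[0, 0, 0], [0, 0, 0]], [[0, 0, 0], [0, 0, 0]]])

```text
time_s: 29.8
position: [0.649, -0.0243, 0.1257]
tool_rot: [[0.243, 0.97, 0.002], [0.97, -0.243, -0.0], [0.0, 0.002, -1.0]]
ft_force: [-0.2, -1.0, -1.3]
grip_width: 0.0436
gripper_force: 61.5
```

```bash
python3 - <<'E'
from m import *
go([.6471,-.0239,.12],76.2)
s=grab('scene'); np.savez('scene4.npz',**s)
c=lambda f,x,y,w,h,k: cv2.resize(f[y:y+h,x:x+w,::-1],None,fx=k,fy=k,interpolation=cv2.INTER_CUBIC)
cv2.imwrite('pics/c6.png',c(s['frame'],300,180,100,75,8))
o=env.observe();T=o['position'];a=np.arctan2(o['tool_rot'][1,0],o['tool_rot'][0,0])+np.pi
zb=T[2]-.030
for n,(x,y,z) in dict(stem_tip=(68,0,8),tipL=(68,5,8),tipR=(68,-5,8),stem30=(30,0,8),tiptop=(68,0,13)).items():
    w=np.array([*(T[:2]+R2(a)@np.array([x,y])/1e3),zb+z/1e3]); p=proj(s,w); print(n,((p-[300,180]+.5)*8-.5).round())
q=(cloud(s)-T); P=cloud(s); q=(P[...,:2]-T[:2])@R2(a)*1e3; z=(P[...,2]-zb)*1e3
for x0,x1 in[(26,40),(40,52),(52,62),(62,75)]:
    m=(q[...,0]>x0)&(q[...,0]<x1)&(abs(q[...,1])<12)&(z>2)&(z<20); k=q[m]; print(x0,m.sum(),k.mean(0).round(1) if m.sum() else '',z[m].mean().round(1) if m.sum() else '', k.max(0).round(1) if m.sum() else '')
E
```

```text
pos [ 0.649  -0.0243  0.1257] ang 75.94 tilt [ 0.11 -0.03] | shift units [-0.001 -0.038  0.113] turn units -0.033 | t 29.8 F [-0.2 -1.  -1.3] grip 0.0436 61.5
stem_tip [280. 491.]
tipL [292. 503.]
tipR [268. 480.]
stem30 [380. 416.]
tiptop [280. 482.]
26 28 [33.1 -0. ] 10.6 [40.   3.9]
40 21 [46.6 -0.5] 11.0 [52.   3.5]
52 16 [57.1 -0.2] 10.3 [61.7  4. ]
62 17 [66. -1.] 9.7 [68.5  3.3]
```

View pics/c6.png

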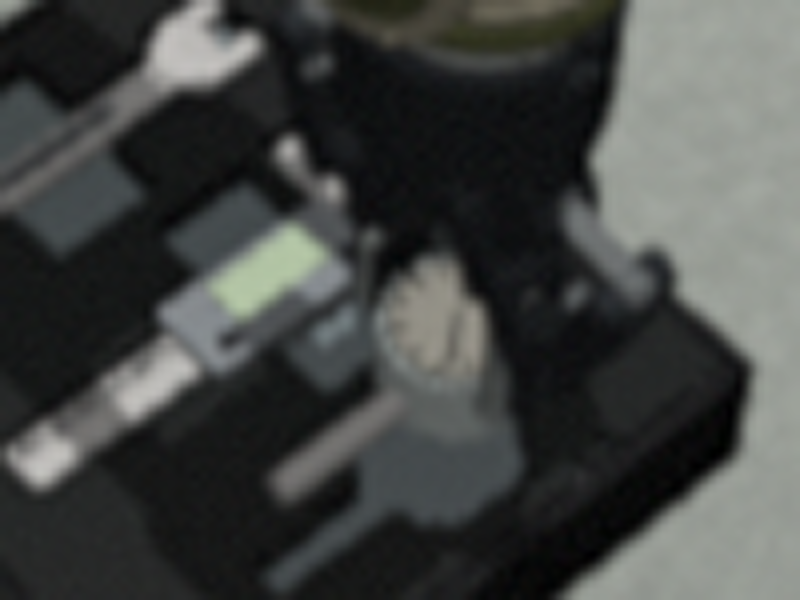

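```bash
python3 - <<'E'
from m import *
s=dict(np.load('scene4.npz')); 
p,r=fitcase([(s,['+x','-y'])],(.5602,-.0264,-.2411)); print('from +x,-y edges',p,r)
for c,a,n in(((.5602,-.0264),-.2411,'scene'),((.5598,-.0230),-.2411,'shifted')):
    for x,y,z in[(85,-50,55),(78,-50,55),(92,-50,55),(128,-113,55),(128,113,55),(8,-79.5,51),(-77,85,55)]:
        q=proj(s,np.array([*(np.array(c)+R2(a)@np.array([x,y])/1e3),z/1e3])); print(n,(x,y,z),((q-[300,180]+.5)*8-.5).round())
E
```

```text
from +x,-y edges [ 0.5720005  -0.0446151  -0.24069355] [('+x', np.float64(-0.1), np.float64(0.43)), ('-y', np.float64(-0.05), np.float64(0.44))]
scene (85, -50, 55) [265. 588.]
scene (78, -50, 55) [249. 572.]
scene (92, -50, 55) [281. 604.]
scene (128, -113, 55) [199. 818.]
scene (128, 113, 55) [761. 369.]
scene (8, -79.5, 51) [ 19. 483.]
scene (-77, 85, 55) [242.  20.]
shifted (85, -50, 55) [270. 579.]
shifted (78, -50, 55) [254. 563.]
shifted (92, -50, 55) [286. 595.]
shifted (128, -113, 55) [205. 808.]
shifted (128, 113, 55) [766. 361.]
shifted (8, -79.5, 51) [ 24. 474.]
shifted (-77, 85, 55) [247.  12.]
```

Emit:
move_arm(motion=[[[-0.032, -0.036, 0.15], [0, 0, -0.03]], [[0, 0, 0.15], [0, 0, 0]], [[0, 0, 0.15], [0, 0, 0]], [[0, 0, 0.15], [0, 0, 0]], [[0, 0, 0.15], [0, 0, 0]], [[0, 0, 0.06], [0, 0, 0]], [[0, 0, 0.04], [0, 0, 0]], [[0, 0, 0.02], [0, 0, 0]], [[0, 0, 0], [0, 0, 0]], [[0, 0, 0], [0, 0, 0]]])

```text
time_s: 30.85
position: [0.6462, -0.0252, 0.0812]
tool_rot: [[0.238, 0.971, 0.0], [0.971, -0.238, 0.0], [0.0, 0.0, -1.0]]
ft_force: [-0.9, 0.2, -1.0]
grip_width: 0.0438
gripper_force: 61.6
```

Emit:
move_arm(motion=[[[0, 0, 0.04], [0, 0, 0]], [[0, 0, 0.04], [0, 0, 0]], [[0, 0, 0.04], [0, 0, 0]], [[0, 0, 0.04], [0, 0, 0]], [[0, 0, 0.02], [0, 0, 0]], [[0, 0, 0], [0, 0, 0]]])

```text
time_s: 31.45
position: [0.6463, -0.0252, 0.0719]
tool_rot: [[0.237, 0.971, 0.0], [0.971, -0.237, -0.0], [0.0, 0.0, -1.0]]
ft_force: [-0.8, 2.1, 2.7]
grip_width: 0.0436
gripper_force: 61.9
```

Emit:
move_arm(motion=[[[0, 0, 0.03], [0, 0, 0]], [[0, 0, 0], [0, 0, 0]], [[0, 0, 0], [0, 0, 0]]])

```text
time_s: 31.75
position: [0.6463, -0.0257, 0.0711]
tool_rot: [[0.238, 0.971, 0.0], [0.971, -0.238, -0.001], [-0.001, 0.001, -1.0]]
ft_force: [-4.5, -0.4, 7.4]
grip_width: 0.0437
gripper_force: 62.5
```

Emit:
move_arm(motion=[[[0, 0, 0], [0, 0, 0]], [[0, 0, 0], [0, 0, 0]], [[0, 0, 0], [0, 0, 0]], [[0, 0, 0], [0, 0, 0]], [[0, 0, -0.3], [0, 0, 0]], [[0, 0, -0.5], [0, 0, 0]], [[0, 0, 0], [0, 0, 0]]], claw=0.2)

```text
time_s: 32.45
position: [0.6477, -0.0255, 0.1136]
tool_rot: [[0.237, 0.971, 0.006], [0.971, -0.237, -0.001], [0.0, 0.006, -1.0]]
ft_force: [0.1, 0.4, -0.7]
grip_width: 0.0682
gripper_force: 0.0
```

Emit:
move_arm(motion=[[[0, 0, 0], [0, 0, 0]], [[0, 0, 0], [0, 0, 0]], [[0, 0, 0], [0, 0, 0]], [[0, 0, 0], [0, 0, 0]], [[0, 0, 0], [0, 0, 0]], [[0, 0, 0], [0, 0, 0]]], claw=1)

```text
time_s: 33.05
position: [0.6462, -0.0253, 0.1102]
tool_rot: [[0.238, 0.971, -0.0], [0.971, -0.238, 0.0], [-0.0, -0.0, -1.0]]
ft_force: [0.5, -0.2, 0.7]
grip_width: 0.0003
gripper_force: 0.0
```

Emit:
move_arm(motion=[[[0, 0, 0.2], [0, 0, 0]], [[0, 0, 0.15], [0, 0, 0]], [[0, 0, 0.08], [0, 0, 0]], [[0, 0, 0.04], [0, 0, 0]], [[0, 0, 0.03], [0, 0, 0]], [[0, 0, 0.02], [0, 0, 0]], [[0, 0, 0], [0, 0, 0]], [[0, 0, 0], [0, 0, 0]]])

```text
time_s: 33.85
position: [0.646, -0.0252, 0.0861]
tool_rot: [[0.237, 0.971, 0.0], [0.971, -0.237, -0.0], [-0.0, 0.0, -1.0]]
ft_force: [-6.0, 0.9, 11.9]
grip_width: 0.0001
gripper_force: 6.1
```

Contact is exactly at the home height. I'll press a bit harder, then retreat and check.

Emit:
move_arm(motion=[[[0, 0, 0.02], [0, 0, 0]], [[0, 0, 0.015], [0, 0, 0]], [[0, 0, 0], [0, 0, 0]], [[0, 0, 0], [0, 0, 0]]])

```text
time_s: 34.25
position: [0.646, -0.0252, 0.086]
tool_rot: [[0.237, 0.971, 0.001], [0.971, -0.237, -0.001], [-0.001, 0.002, -1.0]]
ft_force: [-10.3, 1.9, 23.4]
grip_width: 0.0002
gripper_force: 11.6
```

Emit:
move_arm(motion=[[[0, 0, -0.3], [0, 0, 0]], [[0, 0, -0.6], [0, 0, 0]], [[0, 0, -0.8], [0, 0, 0]], [[0, 0, -0.8], [0, 0, 0]], [[0.7, -0.7, -0.1], [0, 0, 0]], [[0.7, -0.7, 0], [0, 0, 0]], [[0.7, -0.7, 0], [0, 0, 0]], [[0.7, -0.7, 0], [0, 0, 0]], [[0.7, -0.7, 0], [0, 0, 0]], [[0.7, -0.7, 0], [0, 0, 0]], [[0.5, -0.5, 0], [0, 0, 0]], [[0, 0, 0], [0, 0, 0]], [[0, 0, 0], [0, 0, 0]]])

```text
time_s: 35.55
position: [0.4737, 0.2593, 0.2129]
tool_rot: [[0.236, 0.972, 0.001], [0.972, -0.236, -0.0], [0.0, 0.001, -1.0]]
ft_force: [0.6, -0.2, 0.7]
grip_width: -0.0
gripper_force: 0.0
```

```bash
python3 - <<'E'
from m import *
s=grab('scene'); np.savez('scene5.npz',**s); P=cloud(s); print(env.observe()['position'].round(3))
c=np.array([.5598,-.0240]);R=R2(-.2411)
for n,(x,y) in dict(sp_big=(-77,-57),sp_mid=(-77,0),sp_small=(-77,62),beam=(8,-65),beam2=(8,-30),hous=(8,20),block=(8,66.5),jaw=(-25,66.5),dial=(85,20),dialL=(85,32),dialR=(85,8),dialF=(97,20),dialN=(73,20),stem=(85,-15),stemtip=(85,-42),lug=(85,48)).items():
    z={'d':.069,'s':.054,'l':.054}.get(n[0],.053); u,v=proj(s,[*(c+R@np.array([x,y])/1e3),z]).round().astype(int); q=P[v-1:v+2,u-1:u+2,2]; print(n,q.mean().round(4),q.std().round(4))
k=cv2.resize(s['frame'][155:300,250:400,::-1],None,fx=4,fy=4,interpolation=cv2.INTER_CUBIC); cv2.imwrite('pics/c7.png',k)
E
```

```text
[0.474 0.259 0.213]
sp_big 0.0541 0.0015
sp_mid 0.0516 0.0026
sp_small 0.0547 0.0013
beam 0.0511 0.0014
beam2 0.0492 0.0023
hous 0.0565 0.0017
block 0.0518 0.0014
jaw 0.0513 0.0019
dial 0.07 0.0014
dialL 0.0688 0.0015
dialR 0.0696 0.0014
dialF 0.0696 0.001
dialN 0.0683 0.0018
stem 0.052 0.0022
stemtip 0.0527 0.0022
lug 0.0582 0.0091
```

View pics/c7.png

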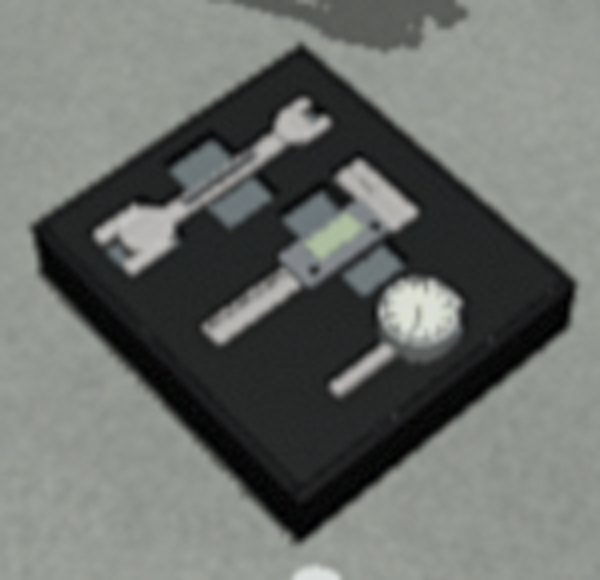

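The picture shows all three tools in their cut-outs and level: spanner (215,185), caliper (310,260), gauge (420,310). The measured heights match home and the robot is clear, so I'm handing in.

```bash
python3 -c "
from rig import env
print(env.close_job())"
```

```text
the job is handed in; nothing more can be done
None
```

The spanner, caliper and dial gauge are each pressed fully down, level, in their own cut-outs, and I never touched the jars, bottle or vial rack; the job was handed in at about 36 s with the arm clear.

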